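# Hang the washed baskets on the dryer and start it

## Task

The dryer stand is still set to the first tick from its last run. Switch it off first: pull its dial out (up) to unlock it, turn it anticlockwise to the dot and push it fully home. Then hang every wire basket by its strap handle on the stand's hooks, one to a hook, hanging free; and only when all of them hang, start the dryer: pull the dial out, turn it clockwise to the second tick and push it fully home again. Leave the other things on the worktop standing where they are.

Things in the scene. Friction and masses are not known exactly. Their poses are not given: they have to be found in the camera images.
- basket1_grip (a point): Basket 1 of four alike steel wire baskets (0.18 kg; 3 or 4 are present, None if absent): body 70 mm (x) by 80 mm (y), 45 mm tall, under a strap handle. On the strap's middle stands a black grip, 28 mm (x) by 14 mm (y), 40 mm tall: pinch it across its 14 mm. This point: inside the grip, 131 mm over the basket's underside, 27 mm over the strap's top, 13 mm below the grip's top. z up; half a turn looks the same.
- basket1_strap (a point): Middle of the underside of basket 1's strap handle: flat steel 12 mm wide (x), 4 mm thick, 86 mm long (y), level, with an upright at each end down to the basket. 100 mm over the basket's underside, 31 mm straight below its grasp point. This spot rests on a hook.
- basket2_grip (a point): Grasp point of basket2, as for basket 1.
- basket2_strap (a point): Strap point of basket2, as for basket 1.
- basket3_grip (a point): Grasp point of basket3, as for basket 1.
- basket3_strap (a point): Strap point of basket3, as for basket 1.
- basket4_grip (a point): Grasp point of basket4, as for basket 1.
- basket4_strap (a point): Strap point of basket4, as for basket 1.
- hook1_seat (a point): Leftmost of four alike hooks, 120 mm apart, on the dryer stand. A level strip 12 mm wide points to the robot (-x here); its end turns up 20 mm, 32 mm in front of this point; the rail, 4 mm above the strip, begins 28 mm behind. This point: middle of the strip's top, 150 mm above the worktop. Carry the strap handle (along y here) over the upturned end and lower it onto the strip.
- hook2_seat (a point): The same point on hook 2, counted from the left.
- hook3_seat (a point): The same point on hook 3, counted from the left.
- hook4_seat (a point): The same point on hook 4, counted from the left.
- dial_grip (a point): Dial on the stand's right end, axis vertical: 60 mm disc with a black bar on it, 50 mm long (x), 14 mm thick (y), 34 mm tall. This point: on the axis, 24 mm over the disc, 9 mm below the bar's top, 94 mm above the worktop when in. White line on the bar's +x end: pointer. Marks round it: a dot (off) on the side far from the robot, ticks 40, 80, 120 degrees clockwise of it, seen from above.
- dial_pull (a joint): How far the dial is pulled out (straight up), m: 0 fully in, 0.015 at the stop. It stays where it is left (friction 3 N, no spring). In, pins lock it against turning; from 0.010 out it turns. It goes in only within about 10 degrees of the dot or a tick and finds the last degrees by itself.
- dial_turn (a joint): Angle of the dial, rad, growing clockwise seen from above: about 0.698 (first tick) at the start; 0 at the dot, 0.698, 1.396, 2.094 at the first, second, third tick; stop at 2.2. Play when in: 0.07 either way. Light to turn.
- glass_1: Bystander: clear drinking glass, 81 mm wide, 91 mm tall; origin at its underside, z up. Leave standing.
- can_1: Bystander: drinks can, 66 mm wide, 115 mm tall; origin at its underside, z up. Leave standing.
- tin_1: Bystander: food tin, 57 mm wide, 72 mm tall; origin at its underside, z up. Leave standing.
- mug_3: Bystander: striped mug, 92 mm wide, 95 mm tall; origin at its underside, z up. Leave standing.
Things that resemble listed ones, but are neither listed nor needed, are in the scene too. What is shaped like the part that bears basket4_grip but red is not meant.

How it is judged (in metres and radians):
On the way, in this order (a step that is already met when the one before it is completed fails the run):
1. the dial is pushed home at the dot (off) (value of joint dial_pull below 0.002 m and value of joint dial_turn between -0.1 and 0.1 rad), for 0.2 s.
2. every basket present hangs by its strap on a hook, let go (((x of basket1_strap in the frame of hook1_seat between -0.03 and 0.03 m and y of basket1_strap in the frame of hook1_seat between -0.03 and 0.03 m and z of basket1_strap in the frame of hook1_seat between -0.006 and 0.009 m) or (x of basket1_strap in the frame of hook2_seat between -0.03 and 0.03 m and y of basket1_strap in the frame of hook2_seat between -0.03 and 0.03 m and z of basket1_strap in the frame of hook2_seat between -0.006 and 0.009 m) or (x of basket1_strap in the frame of hook3_seat between -0.03 and 0.03 m and y of basket1_strap in the frame of hook3_seat between -0.03 and 0.03 m and z of basket1_strap in the frame of hook3_seat between -0.006 and 0.009 m) or (x of basket1_strap in the frame of hook4_seat between -0.03 and 0.03 m and y of basket1_strap in the frame of hook4_seat between -0.03 and 0.03 m and z of basket1_strap in the frame of hook4_seat between -0.006 and 0.009 m)) and contact force between the fingers and basket1 below 0.1 N and ((x of basket2_strap in the frame of hook1_seat between -0.03 and 0.03 m and y of basket2_strap in the frame of hook1_seat between -0.03 and 0.03 m and z of basket2_strap in the frame of hook1_seat between -0.006 and 0.009 m) or (x of basket2_strap in the frame of hook2_seat between -0.03 and 0.03 m and y of basket2_strap in the frame of hook2_seat between -0.03 and 0.03 m and z of basket2_strap in the frame of hook2_seat between -0.006 and 0.009 m) or (x of basket2_strap in the frame of hook3_seat between -0.03 and 0.03 m and y of basket2_strap in the frame of hook3_seat between -0.03 and 0.03 m and z of basket2_strap in the frame of hook3_seat between -0.006 and 0.009 m) or (x of basket2_strap in the frame of hook4_seat between -0.03 and 0.03 m and y of basket2_strap in the frame of hook4_seat between -0.03 and 0.03 m and z of basket2_strap in the frame of hook4_seat between -0.006 and 0.009 m)) and contact force between the fingers and basket2 below 0.1 N and ((x of basket3_strap in the frame of hook1_seat between -0.03 and 0.03 m and y of basket3_strap in the frame of hook1_seat between -0.03 and 0.03 m and z of basket3_strap in the frame of hook1_seat between -0.006 and 0.009 m) or (x of basket3_strap in the frame of hook2_seat between -0.03 and 0.03 m and y of basket3_strap in the frame of hook2_seat between -0.03 and 0.03 m and z of basket3_strap in the frame of hook2_seat between -0.006 and 0.009 m) or (x of basket3_strap in the frame of hook3_seat between -0.03 and 0.03 m and y of basket3_strap in the frame of hook3_seat between -0.03 and 0.03 m and z of basket3_strap in the frame of hook3_seat between -0.006 and 0.009 m) or (x of basket3_strap in the frame of hook4_seat between -0.03 and 0.03 m and y of basket3_strap in the frame of hook4_seat between -0.03 and 0.03 m and z of basket3_strap in the frame of hook4_seat between -0.006 and 0.009 m)) and contact force between the fingers and basket3 below 0.1 N and ((x of basket4_strap in the frame of hook1_seat between -0.03 and 0.03 m and y of basket4_strap in the frame of hook1_seat between -0.03 and 0.03 m and z of basket4_strap in the frame of hook1_seat between -0.006 and 0.009 m) or (x of basket4_strap in the frame of hook2_seat between -0.03 and 0.03 m and y of basket4_strap in the frame of hook2_seat between -0.03 and 0.03 m and z of basket4_strap in the frame of hook2_seat between -0.006 and 0.009 m) or (x of basket4_strap in the frame of hook3_seat between -0.03 and 0.03 m and y of basket4_strap in the frame of hook3_seat between -0.03 and 0.03 m and z of basket4_strap in the frame of hook3_seat between -0.006 and 0.009 m) or (x of basket4_strap in the frame of hook4_seat between -0.03 and 0.03 m and y of basket4_strap in the frame of hook4_seat between -0.03 and 0.03 m and z of basket4_strap in the frame of hook4_seat between -0.006 and 0.009 m)) and contact force between the fingers and basket4 below 0.1 N), for 0.3 s.
3. the dial is pulled out, still near the dot (value of joint dial_pull above 0.009 m and value of joint dial_turn below 0.5 rad), for 0.05 s.
4. the dial, still out, is turned to the second tick (value of joint dial_pull above 0.005 m and value of joint dial_turn between 1.19626 and 1.59626 rad), for 0.05 s.
5. the dial is pushed home at the second tick (value of joint dial_pull below 0.002 m and value of joint dial_turn between 1.29626 and 1.49626 rad), for 0.2 s.
At the end, for the whole second after the job is handed in: Every basket present hangs free with its strap lying on a hook's strip, the strap's centre within 30 mm of the hook's point along x and along y; the dial is in (under 2 mm out) at the second tick (1.396 rad, within 0.1); nothing is held (all of step 2 and all of step 5); the robot touches nothing.
It fails at once if the clear drinking glass is knocked over or pushed more than 50 mm (angle between glass_1's own z axis and vertical above 0.5 rad or distance of glass_1 from where it was at the start of the episode above 0.05 m).
It fails at once if the drinks can is knocked over or pushed more than 50 mm (angle between can_1's own z axis and vertical above 0.5 rad or distance of can_1 from where it was at the start of the episode above 0.05 m).
It fails at once if the food tin is knocked over or pushed more than 50 mm (angle between tin_1's own z axis and vertical above 0.5 rad or distance of tin_1 from where it was at the start of the episode above 0.05 m).
It fails at once if the striped mug is knocked over or pushed more than 50 mm (angle between mug_3's own z axis and vertical above 0.5 rad or distance of mug_3 from where it was at the start of the episode above 0.05 m).
It fails at once if the dial is forced round while it is still in (value of joint dial_pull below 0.004 m and (value of joint dial_turn between 0.25 and 0.45 rad or value of joint dial_turn between 0.95 and 1.15 rad)).
Of basket1, basket2, basket3, basket4 only 3 to 4 are there at a start; the rules pass over those that are not, and their reading is None.
At some moment in a run one of basket1, basket2, basket3, basket4 may be knocked a few centimetres aside while the robot is not near it.
It also fails if it takes over 192 s, if anything falls off the work surface, if the arm or the gripper's body presses on something with over 40 N, if the wrist force passes 120 N, or if a joint passes its speed limit or range.

## Robot

A 6-joint arm with a two-finger parallel gripper is mounted at the origin on a cart in front of the work surface, level with it; the furniture and walls round the work are solid. World frame = base frame: x ahead of the robot, y to its left, z up, the work surface at z = 0. Lengths are in m, angles in degrees, forces in N, time in s.
With the tool pointing down it reaches from about 0.25 to 0.725 m from the base axis. Payload 9.7 kg.
Tool frame: the origin (TCP) lies on the centre line of the jaws, within the pads' length; the fingertips stand bot.nose_length ahead of it and the grasp point (between the pads) lies 11 mm behind it (bot.nose_length is the distance from the TCP to the fingertips, in m); z points along the fingers, y is the line along which they close (so a half turn about z gives the same grasp; the last joint's range is limited). The gripper opens to 85 mm and grips with 20 to 120 N. Pads are 22 mm wide; open, the fingers measure 114 mm over their backs; the gripper's body (76 mm by 85 mm) begins 54 mm behind the grasp point. The pads swing forward as they close: fully open they stand 13 mm farther back than shut.
Start: joints at [-71.161, 4.979, 10.078, 95.1, 0, 90], TCP at [0.178, -0.521, 0.239] pointing down, gripper open.
Joint ranges: [-179.16, 179.16], [-48.56, 103.87], [-65.8, 70.77], [-126.05, 130.52], [-82.76, 87.17], [-180, 180]. Speed limits (degrees/s): [127.2, 127.2, 147.25, 180, 180, 180].

## Interface

Orientations are given as [roll, pitch, yaw] about the fixed x, y, z axes, in that order (R = Rz(yaw) Ry(pitch) Rx(roll)).
In Python, from workcell import bot gives the robot as it stands. The module is installed in compiled form; this text tells all that it offers.
- The arm moves only by the shell command python3 -m inch 'ROWS' [OPENING] [FORCE]. ROWS is JSON, a list of rows, each a list of 4 numbers: the shift along the world's x, y, z in cm, then the turn about the world's z in degrees. A call has exactly 8 rows; each row is the pose to reach, as a shift and turn from the pose commanded when the call began; what a row does not reach only later rows make up. A row lasts 1/8 s, in which the tool goes at most 62.5 mm and 10.7 degrees, less where a joint would pass 70% of its speed; a pose out of reach is approached as far as the arm can. A call with a gripper value outside its range is refused whole. OPENING is the finger opening in cm, from 0 to 8.54, set as the call begins (- or left out, the last holds). The fingers move at their own pace and stop on an object; FORCE is the grip in N (left out, the last holds). Time passes only in rows, so rows that repeat a pose let the fingers close, or fill a call up. It gives the time, the measured TCP pose, the force, the opening and the grip force at its end, in the units of the state.
- bot.get_obs(): the state, without advancing time (a new reading comes with each control period).
- bot.camera(name): name is "scene" or "top"; returns a dict with "img" (384x512x3 uint8, red, green, blue), "fovy" (degrees; the focal length in pixels is half the picture's height over the tangent of half this angle, whatever the lens; pixels are square), "cx", "cy" (the principal point, pixels), "R" (3x3) and "t" (3): a world point X has camera coordinates R X + t. Camera axes: x right, y down, z forward; pixel columns grow to the right and rows downward; lengths in m; the calibration is good to about 2 mm. A picture is of the moment at which its call begins. There is no depth.
- bot.job_done(): hands the job in; it is judged then, once.
Trained networks look in a picture, given as the dict that the camera call returned (one of the last four; its "shot" number tells which), for a name from the list of things; names that differ only in an ending like _2 or _b are one class to them, and where a whole thing is asked for, a point or a joint stands for the part that bears it (a point fixed in the world has none). Each returns a list of dicts, best first, with "score" (0 to 1); they miss things now and then, are a little off and sometimes report something else, mostly with a low value. They report only what shows in the picture. A call takes as long as a camera call. They do not tell look-alikes from the thing itself.
- bot.find_in(thing, picture): "point" ([column, row] in pixels, amid what is visible of it).
- bot.landmark_of(thing, picture): "point" ([column, row] in pixels: a listed point, or the origin of a listed thing).
The state is a dict: "time": time; "q": joint angles; "qd": joint speeds; "joint_efforts": joint torques, N m; "ee_pos": TCP position; "tcp_rot": TCP orientation; "wrist_force": force on the tool from outside, world axes, zero at the start; "torque": the same for the moment, N m; "opening": finger opening in m; "grasp_force": force on a finger pad.
Only numpy, scipy, OpenCV 4.12 (cv2) and the standard library are available. Lean on these libraries where they do the work, as an engineer would, in place of code of your own. Each camera call takes 0.05 s, during which the arm holds its last target. There are 200 camera calls.

## Working session

There is one attempt and no reset: what is moved stays moved. The work goes in short steps, Python scripts to look and compute and a shell command to move; the robot and the scene stay as the last step left them, time stands still between calls to the robot, and variables do not carry over. Pictures are saved under pics/ and viewed, at most 14 in all, crops included, and the job is handed in when it is done.

```bash
mkdir -p pics; cat > h.py <<'E'
import numpy as np, cv2
from workcell import bot
def ray(p,u):
    f=p["img"].shape[0]/2/np.tan(np.radians(p["fovy"])/2)
    R=np.array(p["R"]);t=np.array(p["t"])
    d=R.T@np.array([(u[0]-p["cx"])/f,(u[1]-p["cy"])/f,1]); return -R.T@t,d
def atz(p,u,z):
    o,d=ray(p,u); return o+d*(z-o[2])/d[2]
def proj(p,X):
    f=p["img"].shape[0]/2/np.tan(np.radians(p["fovy"])/2)
    c=np.array(p["R"])@np.array(X)+np.array(p["t"]); return [c[0]/c[2]*f+p["cx"],c[1]/c[2]*f+p["cy"]]
def tri(p,u,q,v):
    a,d=ray(p,u);b,e=ray(q,v)
    s=np.linalg.lstsq(np.c_[d,-e],b-a,rcond=None)[0]
    return (a+d*s[0]+b+e*s[1])/2,np.linalg.norm(a+d*s[0]-b-e*s[1])
def save(p,n,box=None,k=1):
    im=p["img"][:,:,::-1]
    if box: im=im[box[1]:box[3],box[0]:box[2]]
    cv2.imwrite("pics/"+n,cv2.resize(im,None,fx=k,fy=k,interpolation=cv2.INTER_CUBIC))
E
python3 - <<'E'
from h import *
np.set_printoptions(precision=3,suppress=True)
s=bot.camera("scene");t=bot.camera("top")
save(s,"s0.png",None,1.5);save(t,"t0.png",None,1.5)
Z=dict(basket1_grip=.131,hook1_seat=.15,dial_grip=.094,glass_1=0,can_1=0,tin_1=0,mug_3=0)
for p,n in((s,"scene"),(t,"top")):
  print(n,"cam at",ray(p,(256,192))[0])
  for k,z in Z.items():
    print(k,[(np.round(d["point"]).astype(int).tolist(),round(d["score"],2),np.round(atz(p,d["point"],z),3).tolist()) for d in bot.landmark_of(k,p)])
print(bot.nose_length,bot.get_obs())
E
```

```text
scene cam at [-0.06   0.987  1.095]
basket1_grip [([260, 266], 0.8, [0.404, 0.277, 0.131]), ([322, 188], 0.51, [0.432, -0.124, 0.131])]
hook1_seat [([213, 216], 0.93, [0.622, 0.209, 0.15])]
dial_grip [([311, 159], 0.59, [0.566, -0.292, 0.094])]
glass_1 [([205, 210], 0.83, [0.77, 0.08, 0.0])]
can_1 []
tin_1 [([236, 177], 0.61, [0.798, -0.137, 0.0]), ([261, 274], 0.46, [0.446, 0.203, 0.0]), ([268, 177], 0.42, [0.7, -0.208, 0.0])]
mug_3 [([186, 321], 0.56, [0.52, 0.463, 0.0])]
top cam at [0.204 0.009 1.918]
basket1_grip [([181, 231], 0.6, [0.4, 0.277, 0.131]), ([180, 232], 0.32, [0.395, 0.28, 0.131])]
hook1_seat [([201, 174], 0.96, [0.628, 0.202, 0.15]), ([279, 223], 0.62, [0.43, -0.11, 0.15])]
dial_grip [([323, 194], 0.42, [0.559, -0.297, 0.094])]
glass_1 [([239, 145], 0.85, [0.794, 0.05, 0.0]), ([146, 206], 0.6, [0.522, 0.451, 0.0])]
can_1 [([203, 146], 0.86, [0.792, 0.209, 0.0])]
tin_1 [([278, 150], 0.52, [0.776, -0.119, 0.0])]
mug_3 [([204, 149], 0.64, [0.776, 0.207, 0.0]), ([147, 207], 0.61, [0.518, 0.444, 0.0])]
0.008 {'time': 0.8, 'q': array([-71.161,   4.978,  10.078,  95.099,  -0.001,  90.   ]), 'qd': array([ 0.063,  0.053, -0.071, -0.   , -0.041,  0.058]), 'joint_efforts': array([  0.003, -52.006,  46.483,   0.001,   0.   ,   0.   ]), 'ee_pos': array([ 0.178, -0.521,  0.239]), 'tcp_rot': array([179.999,   0.001,  18.839]), 'wrist_force': array([-0.181,  0.717, -0.591]), 'torque': array([ 0.016,  0.031, -0.007]), 'grasp_force': 0.0, 'opening': 0.08547828281338135}
```

View pics/s0.png

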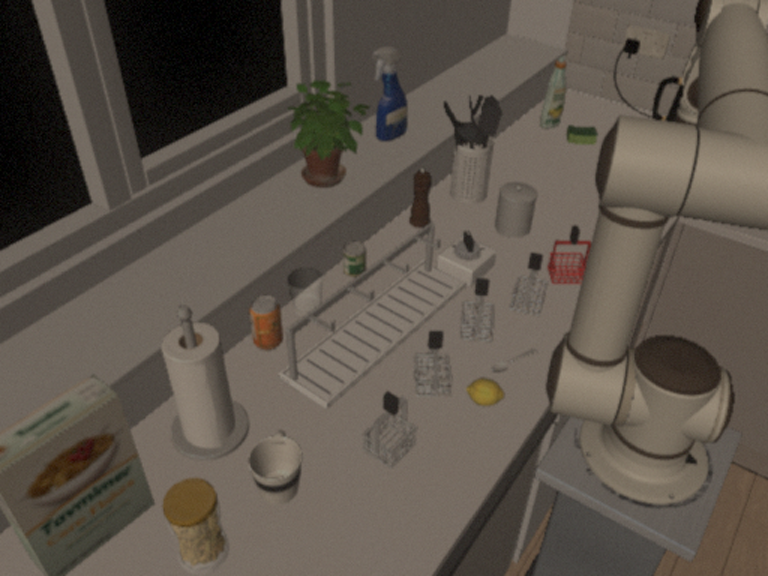

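View pics/t0.png

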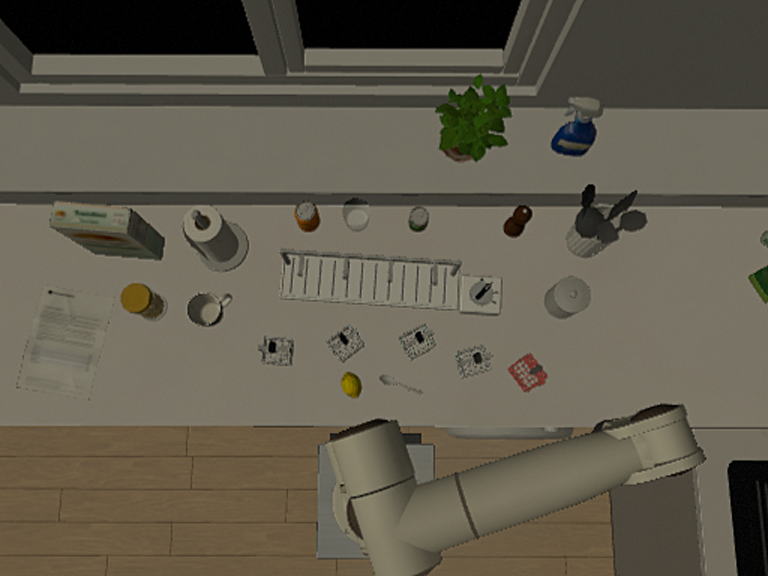

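Both views show four grey baskets (top, half-size pixels, with the grips at about (181,231), (229,226), (279,225), (317,239)). The red look-alike at (357,247) is excluded. The stand's rail runs (189,167)–(306,177), and the dial is at (323,194). Next are close crops for the yaws and hooks.

```bash
python3 - <<'E'
from h import *
np.set_printoptions(precision=3,suppress=True)
s=bot.camera("scene");t=bot.camera("top")
save(t,"t1.png",(165,155,365,265),4);save(s,"s1.png",(180,140,380,290),4)
for k in ("basket1_grip","basket2_strap","hook1_seat","hook3_seat"):
  for p in(s,t):
    print(k,[(np.round(d["point"],1).tolist(),round(d["score"],2)) for d in bot.landmark_of(k,p)+bot.find_in(k,p)])
for u in((181,231),(229,226),(279,225),(317,239)): print(atz(t,u,.144),proj(s,atz(t,u,.144)))
E
```

```text
basket1_grip [([258.5, 266.1], 0.65), ([312.2, 156.9], 0.62), ([352.4, 191.4], 0.38)]
basket1_grip [([181.1, 233.4], 0.74), ([322.9, 194.8], 0.5), ([182.5, 232.6], 0.49)]
basket2_strap [([285.3, 232.1], 0.85), ([286.7, 245.0], 0.93), ([319.7, 201.3], 0.58), ([184.1, 311.4], 0.19)]
basket2_strap [([229.4, 223.7], 0.53), ([182.8, 232.9], 0.58), ([229.9, 227.3], 0.49)]
hook1_seat [([211.4, 211.7], 0.76), ([253.1, 210.5], 0.75), ([311.7, 162.7], 0.33)]
hook1_seat [([199.9, 173.2], 0.83), ([260.2, 186.1], 0.87), ([239.6, 143.0], 0.75)]
hook3_seat [([266.5, 177.6], 0.95), ([258.9, 208.6], 0.76), ([256.1, 288.1], 0.48)]
hook3_seat [([181.8, 231.1], 0.73), ([260.5, 179.0], 0.6), ([239.7, 145.7], 0.52), ([257.0, 188.8], 0.83)]
[0.398 0.274 0.144] [np.float64(262.33970557668886), np.float64(263.5376179142565)]
[0.419 0.085 0.144] [np.float64(292.4964729497893), np.float64(221.68985842458517)]
[ 0.423 -0.112  0.144] [np.float64(323.1131986543393), np.float64(187.36937726782074)]
[ 0.368 -0.261  0.144] [np.float64(358.3773958236021), np.float64(171.1194055660264)]
```

View pics/t1.png

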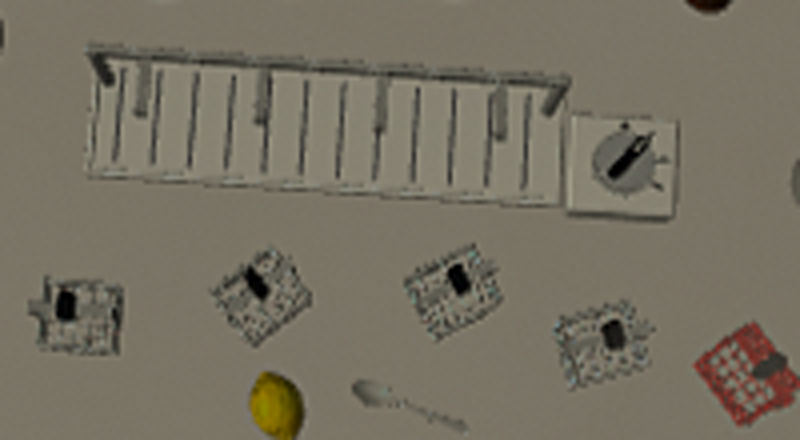

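View pics/s1.png

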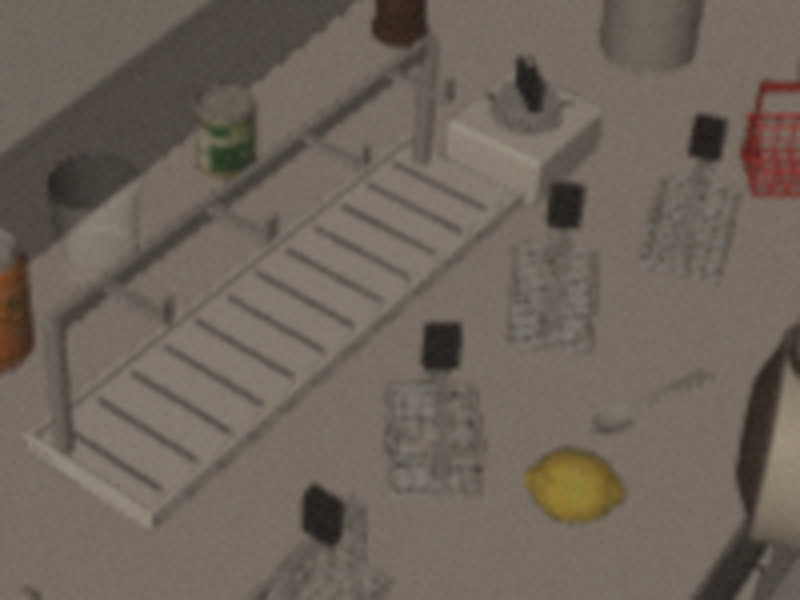

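Top crop (crop px/4 + (165,155)): grips at about (67,303), (257,284), (459,278), (613,334), with yaws of about -3°, 35°, 30° and 16°. Hook tips are at (140,115), (260,122), (380,130), (500,138). The dial bar's centre is at (630,157), with its pointer to the upper right, on the first tick. The red basket at (745,370) is not wanted.

```bash
cat >> h.py <<'E'
np.set_printoptions(precision=4,suppress=True)
def blob(p,u,w=7,thr=45):
    x,y=int(round(u[0])),int(round(u[1])); g=p["img"][y-w:y+w+1,x-w:x+w+1].max(2).astype(float)
    k=np.clip(thr-g,0,None); n,l,st,c=cv2.connectedComponentsWithStats((k>0).astype(np.uint8))
    if n<2: return None
    j=1+np.argmax(st[1:,4]); k=k*(l==j); yy,xx=np.nonzero(k); m=k[yy,xx]
    cx,cy=(xx*m).sum()/m.sum(),(yy*m).sum()/m.sum()
    C=np.cov(np.c_[xx,yy].T,aweights=m); e,v=np.linalg.eigh(C); d=v[:,1]
    yaw=np.degrees(np.arctan2(-d[0],-d[1])); yaw=(yaw+90)%180-90
    return np.array([x-w+cx,y-w+cy]),round(yaw,1),int(st[j,4])
def grips(t,s,G):
    for g in G:
        b=blob(t,proj(t,g)); c=blob(s,proj(s,g))
        if b is None or c is None: print(g,"lost",b,c); continue
        X,e=tri(t,b[0],s,c[0]); print("grip",X,"err",round(e,4),"yaw",b[1],b[2],c[2],"at .126:",atz(t,b[0],.126)[:2])
E
python3 - <<'E'
from h import *
s=bot.camera("scene");t=bot.camera("top")
grips(t,s,[atz(t,u,.13) for u in((181.7,230.7),(229.2,226),(279.7,224.5),(318.2,238.5))])
b=blob(t,(322.5,194.3));c=blob(s,(311.5,160.5))
print("dial",b,c,tri(t,b[0],s,c[0]),atz(t,b[0],.09))
T=[(165+u/4,155+v/4) for u,v in((140,115),(260,122),(380,130),(500,138))]
P=np.array([atz(t,u,.16)[:2] for u in T]);print("tips\n",P,"\n",[proj(s,[*q,.165]) for q in P],"diff",np.diff(P,axis=0))
S=[(180+u/4,140+v/4) for u,v in((168,310),(271,228),(366,153),(451,88))]
for a,b in zip(T,S): print("tip tri",tri(t,a,s,b))
E
```

```text
grip [0.4013 0.2773 0.1247] err 0.002 yaw -2.0 32 78 at .126: [0.4002 0.2768]
grip [0.4237 0.0882 0.1243] err 0.0017 yaw 33.8 26 65 at .126: [0.4227 0.0878]
grip [ 0.4291 -0.1134  0.1244] err 0.0013 yaw 23.8 29 58 at .126: [ 0.4283 -0.1135]
grip [ 0.3752 -0.2665  0.1244] err 0.0008 yaw 9.4 28 53 at .126: [ 0.3747 -0.2664]
dial (array([320.8328, 194.7164]), np.float64(-43.9), 33) (array([311.9916, 161.1674]), np.float64(20.4), 39) (array([ 0.5581, -0.2896,  0.0871]), np.float64(0.003264752523776064)) [ 0.556  -0.2897  0.09  ]
tips
 [[ 0.5853  0.2023]
 [ 0.5786  0.0827]
 [ 0.5709 -0.0368]
 [ 0.5632 -0.1561]] 
 [[np.float64(223.84674639220685), np.float64(215.650492222046)], [np.float64(249.37399670188452), np.float64(195.3927784520459)], [np.float64(272.6835152569657), np.float64(177.2152094597683)], [np.float64(293.84212282296926), np.float64(160.71499527032861)]] diff [[-0.0067 -0.1196]
 [-0.0077 -0.1195]
 [-0.0077 -0.1193]]
tip tri (array([0.5884, 0.2038, 0.1562]), np.float64(0.0048432082741128105))
tip tri (array([0.5813, 0.0838, 0.157 ]), np.float64(0.004482646245426433))
tip tri (array([ 0.5727, -0.036 ,  0.1597]), np.float64(0.0036772352807535147))
tip tri (array([ 0.565 , -0.1557,  0.1586]), np.float64(0.003170340377876974))
```

Geometry holds: grips triangulate to z≈0.124 (mid-grip), the hooks are 120 mm apart, and the stand's yaw is about -3.6°. Dial first, at about (0.558,-0.2945) with bar yaw -44°.

```bash
python3 -m inch '[[4,2.5,0,-8],[8,5,0,-16],[12,7.5,0,-24],[16,10,0,-32],[20,12,0,-40],[24,14.5,0,-48],[28,17,0,-56],[30,18,0,-62.8]]' 4 30
python3 -m inch '[[3,2,0,0],[6,3.5,-2,0],[8,4.65,-4,0],[8,4.65,-6,0],[8,4.65,-8,0],[8,4.65,-10,0],[8,4.65,-10,0],[8,4.65,-10,0]]'
python3 - <<'E'
from h import *
o=bot.get_obs();print(o["ee_pos"],o["tcp_rot"])
s=bot.camera("scene");save(s,"s2.png",(270,110,370,185),6)
E
```

```text
time: 2.8
ee_pos: [0.4549, -0.3682, 0.239]
tcp_rot: [-178.2, 0.1, -39.7]
wrist_force: [0.1, 0.1, 1.1]
opening: 0.0402
grasp_force: 0.0
time: 3.8
ee_pos: [0.5091, -0.3553, 0.1393]
tcp_rot: [-176.6, 0.1, -36.4]
wrist_force: [0.5, -0.5, 0.1]
opening: 0.0397
grasp_force: 0.0
[ 0.5091 -0.3553  0.1393] [-176.6395    0.118   -36.3543]
```

View pics/s2.png

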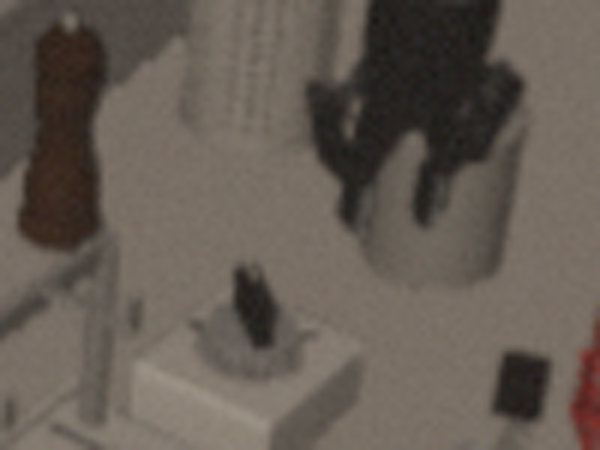

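The gripper hangs short of the target, over the jar's near side: (0.509,-0.355) instead of (0.558,-0.2945). Checking the joints for a limit.

```bash
python3 -m inch '[[0,0,0,0],[0,0,0,0],[0,0,0,0],[0,0,0,0],[0,0,0,0],[0,0,0,0],[0,0,0,0],[0,0,0,0]]'
python3 -c "
from h import *
o=bot.get_obs();print(o['q'],o['qd'],o['joint_efforts'])"
```

```text
time: 4.85
ee_pos: [0.5089, -0.3555, 0.1393]
tcp_rot: [-176.6, 0.1, -36.4]
wrist_force: [0.7, 0.4, 0.9]
opening: 0.0402
grasp_force: 0.0
[-36.4342  13.956    9.1421  85.2974   3.3574 179.9419] [-0.0697 -0.0355  0.0327 -0.0269 -0.0031  0.0043] [ -0.0041 -62.386   47.0473   0.0232   0.1902  -0.    ]
```

Joint 6 is at its limit (yaw = q1+180-q6), so I'll take the half-turn grasp. That means yaw 136 for the dial and 176 for the hooks.

```bash
python3 -m inch '[[0,0,2,10],[0,0,4,20],[0,0,5,30],[0,0,5,40],[0,0,5,50],[0,0,5,60],[0,0,5,70],[0,0,5,80]]'
python3 -m inch '[[0,0,0,10],[0,0,0,20],[0,0,0,30],[0,0,0,40],[0,0,0,50],[0,0,0,60],[0,0,0,70],[0,0,0,80]]'
```

```text
time: 5.85
ee_pos: [0.5089, -0.3555, 0.1892]
tcp_rot: [-176.6, 0.1, 43.9]
wrist_force: [-0.3, -0.4, -0.1]
opening: 0.0398
grasp_force: 0.0
time: 6.85
ee_pos: [0.5089, -0.3554, 0.1893]
tcp_rot: [-176.6, 0.1, 124.0]
wrist_force: [0.2, -0.5, -1.3]
opening: 0.0404
grasp_force: 0.0
```

The saturated move left a 3.4° roll. I'll undo it by leaning gently on joint 6's other limit, which should tilt it the opposite way.

```bash
python3 -m inch '[[0,0,2,10],[0,0,4,20],[-2,0,5,30],[-4,0,5,40],[-6,0,5,50],[-8,0,5,60],[-8,0,5,70],[-8,0,5,80]]' >/dev/null
python3 -m inch '[[0,0,0,10],[0,0,0,20],[0,0,0,30],[0,0,0,40],[0,0,0,50],[0,0,0,60],[0,0,0,70],[0,0,0,80]]'
python3 -m inch '[[0,0,0,10],[0,0,0,20],[0,0,0,30],[0,0,0,40],[0,0,0,43],[0,0,0,43],[0,0,0,43],[0,0,0,43]]'
python3 -c "
from h import *
o=bot.get_obs();print(o['q'])"
```

```text
time: 8.85
ee_pos: [0.4288, -0.3555, 0.2394]
tcp_rot: [-176.6, 0.1, -76.1]
wrist_force: [-0.8, 0.5, 1.0]
opening: 0.0399
grasp_force: 0.0
time: 9.85
ee_pos: [0.4509, -0.3258, 0.2394]
tcp_rot: [-178.2, 0.1, -36.8]
wrist_force: [0.1, 0.2, 0.2]
opening: 0.0401
grasp_force: 0.0
[ -36.7226    5.9971   11.169    95.3143    1.7511 -179.954 ]
```

```bash
python3 -m inch '[[0,0,0,2],[0,0,0,4],[0,0,0,4.1],[0,0,0,4.1],[0,0,0,4.1],[0,0,0,4.1],[0,0,0,4.1],[0,0,0,4.1]]'
python3 -c "
from h import *
o=bot.get_obs();print(o['q'])"
```

```text
time: 10.85
ee_pos: [0.462, -0.3097, 0.2393]
tcp_rot: [-179.1, 0.2, -34.4]
wrist_force: [0.2, 0.3, -0.1]
opening: 0.04
grasp_force: 0.0
[ -34.2966    6.0067   11.1824   95.3399    0.9267 -179.9429]
```

```bash
python3 -m inch '[[0,0,0,2],[0,0,0,4],[0,0,0,4],[0,0,0,4],[0,0,0,4],[0,0,0,4],[0,0,0,4],[0,0,0,4]]'
python3 -m inch '[[0,0,0,-10],[0,0,0,-20],[0,0,0,-30],[0,0,0,-40],[0,0,0,-50],[0,0,0,-60],[0,0,0,-70],[0,0,0,-80]]'
python3 -c "
from h import *
o=bot.get_obs();print(o['q'])"
```

```text
time: 11.85
ee_pos: [0.4719, -0.2938, 0.2393]
tcp_rot: [-179.9, 0.2, -32.0]
wrist_force: [0.4, 0.0, 0.0]
opening: 0.0398
grasp_force: 0.0
time: 12.85
ee_pos: [0.472, -0.2938, 0.2393]
tcp_rot: [-179.9, 0.2, -112.3]
wrist_force: [-0.0, 0.4, 0.0]
opening: 0.0403
grasp_force: 0.0
[-31.9951   5.7086  10.8637  95.0641   0.1926 -99.649 ]
```

Vertical again. On to the dial.

```bash
python3 -m inch '[[1,0,0,-10],[2,0,0,-20],[3,0,0,-30],[4,0,0,-40],[5,0,0,-50],[6,0,0,-60],[7,0,0,-70],[8,0,0,-80]]' >/dev/null
python3 -m inch '[[0.6,-0.05,-2,-10],[0.6,-0.05,-4,-20],[0.6,-0.05,-6,-30],[0.6,-0.05,-8,-31.7],[0.6,-0.05,-9,-31.7],[0.6,-0.05,-10,-31.7],[0.6,-0.05,-10,-31.7],[0.6,-0.05,-10,-31.7]]'
python3 - <<'E'
from h import *
s=bot.camera("scene");t=bot.camera("top");a=s["img"][120:180,280:345];b=t["img"][165:225,290:355]
cv2.imwrite("pics/d1.png",cv2.resize(np.hstack([a,b])[:,:,::-1],None,fx=6,fy=6,interpolation=2))
E
```

```text
time: 14.85
ee_pos: [0.5582, -0.2943, 0.14]
tcp_rot: [-179.9, 0.2, 136.3]
wrist_force: [0.1, -0.5, -0.1]
opening: 0.0402
grasp_force: 0.0
```

View pics/d1.png

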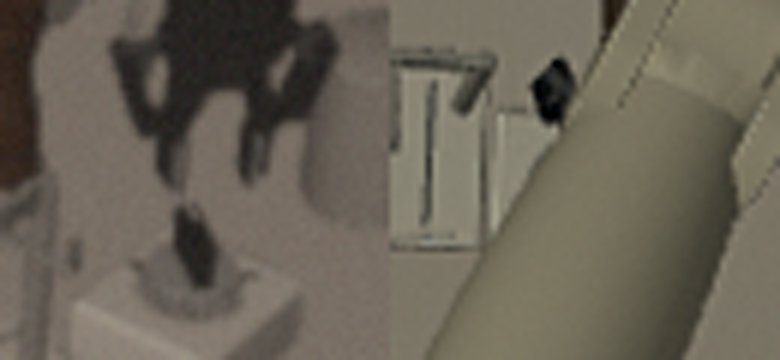

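The fingers stand at crop (175,180) and (250,175), either side of and above the bar (197,240). I'll check the lateral offset numerically.

```bash
python3 - <<'E'
from h import *
s=bot.camera("scene")
print(proj(s,[.558,-.2945,.094]),proj(s,[.558,-.2945,.138]),proj(s,[.568,-.2945,.094]),proj(s,[.558,-.2845,.094]))
print(bot.landmark_of("dial_grip",s)); print(blob(s,(312,161)))
E
```

```text
[np.float64(313.2792365526926), np.float64(159.13274613620655)] [np.float64(314.4426431705822), np.float64(149.25114967411005)] [np.float64(310.92337113076036), np.float64(158.1965400565029)] [np.float64(311.9323042286637), np.float64(160.41150942643026)]
[{'point': [310.2, 158.7], 'score': 0.69}]
(array([311.9915, 161.0214]), np.float64(16.6), 38)
```

```bash
python3 -m inch '[[0.2,0.2,-1,0],[0.2,0.2,-2,0],[0.2,0.2,-3,0],[0.2,0.2,-4,0],[0.2,0.2,-5,0],[0.2,0.2,-5.6,0],[0.2,0.2,-5.6,0],[0.2,0.2,-5.6,0]]'
python3 -m inch '[[0,0,0,0],[0,0,0,0],[0,0,0,0],[0,0,0,0],[0,0,0,0],[0,0,0,0],[0,0,0,0],[0,0,0,0]]' 0.5 25
```

```text
time: 16.05
ee_pos: [0.5601, -0.2923, 0.0837]
tcp_rot: [-179.9, 0.2, 136.3]
wrist_force: [-0.0, -0.1, -0.3]
opening: 0.0398
grasp_force: 0.0
time: 17.05
ee_pos: [0.5608, -0.2918, 0.0839]
tcp_rot: [-180.0, 0.2, 136.3]
wrist_force: [4.1, 3.2, 2.0]
opening: 0.0136
grasp_force: 28.0
```

```bash
python3 -m inch '[[0.1,0.1,0.2,0],[0.1,0.1,0.5,0],[0.1,0.1,0.8,0],[0.1,0.1,1.1,0],[0.1,0.1,1.35,0],[0.1,0.1,1.35,0],[0.1,0.1,1.35,0],[0.1,0.1,1.35,0]]'
python3 - <<'E'
from h import *
s=bot.camera("scene");save(s,"d2.png",(285,125,345,180),7)
E
```

```text
time: 18.05
ee_pos: [0.561, -0.2914, 0.0973]
tcp_rot: [-179.9, 0.2, 136.3]
wrist_force: [-0.7, -2.9, 2.3]
opening: 0.0138
grasp_force: 28.1
```

View pics/d2.png

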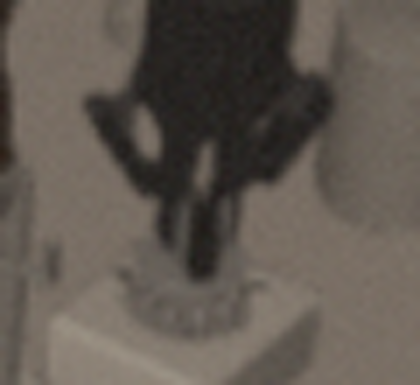

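The bar (crop 200,240) sits between the pads and the disc has risen. Turning anticlockwise 40°.

```bash
python3 -m inch '[[0,0,0,5],[0,0,0,11],[0,0,0,17],[0,0,0,23],[0,0,0,29],[0,0,0,35],[0,0,0,40],[0,0,0,40]]'
python3 -m inch '[[0,0,-0.3,0],[0,0,-0.6,0],[0,0,-0.9,0],[0,0,-1.2,0],[0,0,-1.4,0],[0,0,-1.5,0],[0,0,-1.5,0],[0,0,-1.5,0]]'
```

```text
time: 19.1
ee_pos: [0.5605, -0.2927, 0.0971]
tcp_rot: [-179.7, 0.2, 176.3]
wrist_force: [-2.8, -8.9, 1.7]
opening: 0.0136
grasp_force: 28.0
time: 20.1
ee_pos: [0.5606, -0.2926, 0.0838]
tcp_rot: [-179.7, 0.2, 176.2]
wrist_force: [-6.5, -7.4, 11.9]
opening: 0.0137
grasp_force: 29.5
```

```bash
python3 -m inch '[[0,0,0,0],[0,0,0,0],[0,0,0,0],[0,0,4,0],[0,0,8,0],[0,0,12,0],[0,0,16,0],[0,0,16,0]]' 4
python3 -m inch '[[-4,0,0,4],[-8,0,0,8],[-12,0,0,12],[-16,1,0,16],[-18.5,2.6,0,17],[-18.5,2.6,0,17],[-18.5,2.6,0,17],[-18.5,2.6,0,17]]'
python3 - <<'E'
from h import *
s=bot.camera("scene");t=bot.camera("top")
grips(t,s,[[.4013,.2773,.125],[.4237,.0882,.125],[.429,-.1134,.125],[.3752,-.2665,.125]])
print(blob(t,(321.5,194)),blob(s,(312,161)),blob(s,proj(s,[.3752,-.2665,.125])))
a=s["img"][130:190,290:390];b=t["img"][170:230,290:390]
cv2.imwrite("pics/d3.png",cv2.resize(np.vstack([a,b])[:,:,::-1],None,fx=5,fy=5,interpolation=2))
E
```

```text
time: 21.1
ee_pos: [0.562, -0.2915, 0.2452]
tcp_rot: [-179.8, 0.5, 176.3]
wrist_force: [0.9, -0.3, -0.0]
opening: 0.0399
grasp_force: 0.0
time: 22.1
ee_pos: [0.3766, -0.2654, 0.2411]
tcp_rot: [-179.9, 0.1, -166.7]
wrist_force: [0.4, -0.1, 0.3]
opening: 0.0394
grasp_force: 0.0
grip [0.401  0.2775 0.123 ] err 0.0011 yaw -2.7 31 77 at .126: [0.4002 0.2768]
grip [0.4231 0.088  0.1244] err 0.0001 yaw 33.6 26 60 at .126: [0.4229 0.088 ]
grip [ 0.4292 -0.1134  0.1236] err 0.0015 yaw 23.1 28 54 at .126: [ 0.4282 -0.1135]
grip [ 0.3678 -0.2377  0.1471] err 0.0057 yaw 0.0 2 51 at .126: [ 0.3725 -0.2398]
(array([321.2626, 194.8765]), np.float64(1.9), 41) (array([311.5526, 160.7368]), np.float64(64.4), 59) (array([356.5128, 173.9853]), np.float64(-19.0), 51)
```

View pics/d3.png

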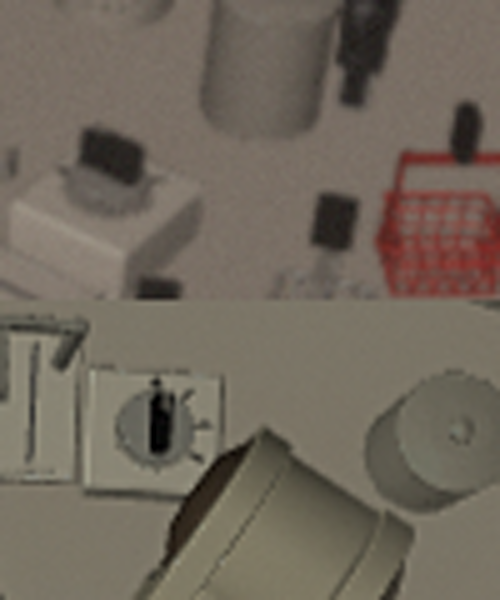

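The dial stands at the dot and is in (top crop: bar upright at (160,420), pointing at the dot). The baskets have not moved, so I'll grasp basket 4.

```bash
python3 -m inch '[[-0.1,-0.1,-2.5,0],[-0.1,-0.1,-5,0],[-0.1,-0.1,-7.5,0],[-0.1,-0.1,-9.5,0],[-0.1,-0.1,-11,0],[-0.1,-0.1,-12.1,0],[-0.1,-0.1,-12.1,0],[-0.1,-0.1,-12.1,0]]'
python3 -m inch '[[0,0,0,0],[0,0,0,0],[0,0,0,0],[0,0,0,0],[0,0,0,0],[0,0,0,0],[0,0,0,0],[0,0,0,0]]' 0.5 40
python3 -m inch '[[0,0,2,0],[0,0,5,0],[0,0,8,0],[0,0,11,0],[0,0,14,0],[0,0,16,0],[0,0,16,0],[0,0,16,0]]'
```

```text
time: 23.2
ee_pos: [0.3753, -0.2664, 0.1215]
tcp_rot: [-179.8, 0.2, -166.7]
wrist_force: [1.1, -0.8, 0.9]
opening: 0.0399
grasp_force: 0.0
time: 24.2
ee_pos: [0.3751, -0.2664, 0.1213]
tcp_rot: [-179.8, 0.2, -166.7]
wrist_force: [-1.2, 0.0, 5.8]
opening: 0.0134
grasp_force: 44.3
time: 25.2
ee_pos: [0.3749, -0.2661, 0.2796]
tcp_rot: [-179.9, 0.1, -166.7]
wrist_force: [-0.4, -0.1, -2.1]
opening: 0.0134
grasp_force: 43.3
```

```bash
python3 -m inch '[[2,1,1,-3],[4.5,2.5,1,-6],[7,4.5,1,-9],[9.5,6.5,1,-12],[11.5,8.5,1,-15],[13,10,1,-17],[14.3,11.3,1,-17],[14.3,11.3,1,-17]]'
python3 -m inch '[[0,0,-2,0],[0,0,-4,0],[0,0,-6,0],[0,0,-7.5,0],[0,0,-8.4,0],[0,0,-8.4,0],[0,0,-8.4,0],[0,0,-8.4,0]]'
python3 - <<'E'
from h import *
s=bot.camera("scene");save(s,"h4.png",(245,110,345,185),6)
E
```

```text
time: 26.2
ee_pos: [0.5184, -0.1525, 0.2897]
tcp_rot: [-179.9, 0.1, 176.4]
wrist_force: [0.5, -0.2, -1.0]
opening: 0.0136
grasp_force: 43.3
time: 27.2
ee_pos: [0.5182, -0.1533, 0.2075]
tcp_rot: [-179.9, 0.2, 176.3]
wrist_force: [0.6, 0.5, -1.3]
opening: 0.0135
grasp_force: 43.3
```

View pics/h4.png

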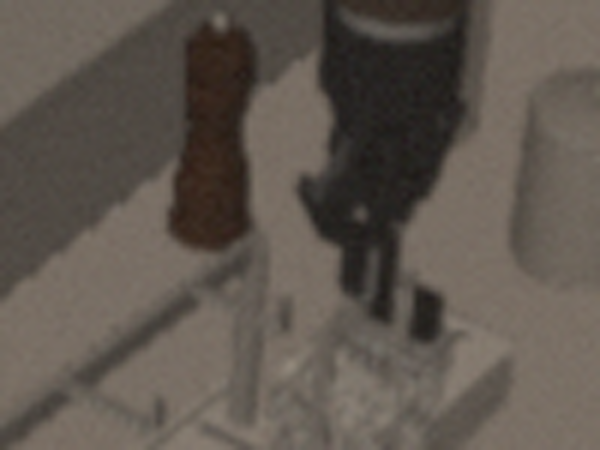

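The basket (crop 360,380) hangs in front of hook 4's tip (285,315) and level. Moving it in and lowering.

```bash
python3 -m inch '[[1.5,-0.1,0,0],[3,-0.2,0,0],[4.5,-0.3,0,0],[6,-0.4,0,0],[7.2,-0.5,0,0],[8,-0.5,0,0],[8,-0.5,0,0],[8,-0.5,0,0]]'
python3 -m inch '[[0,0,-0.8,0],[0,0,-1.6,0],[0,0,-2.4,0],[0,0,-3,0],[0,0,-3.4,0],[0,0,-3.6,0],[0,0,-3.6,0],[0,0,-3.6,0]]'
```

```text
time: 28.25
ee_pos: [0.5978, -0.1582, 0.2069]
tcp_rot: [-179.9, 0.2, 176.3]
wrist_force: [-0.8, -0.3, -2.1]
opening: 0.013
grasp_force: 43.3
time: 29.25
ee_pos: [0.598, -0.1582, 0.1713]
tcp_rot: [-179.9, 0.2, 176.3]
wrist_force: [-1.9, 0.3, 3.6]
opening: 0.0135
grasp_force: 43.8
```

```bash
python3 -m inch '[[0,0,0,0],[0,0,0,0],[0,0,0,0],[0,0,2,0],[0,0,4,0],[0,0,6,0],[0,0,8,0],[0,0,8,0]]' 3.5
python3 -m inch '[[-4,0,0,6],[-8,0,0,12],[-12,2,0,18],[-15,4,0,24],[-16.9,4.5,0,30],[-16.9,4.5,0,30.7],[-16.9,4.5,0,30.7],[-16.9,4.5,0,30.7]]'
python3 - <<'E'
from h import *
s=bot.camera("scene");t=bot.camera("top");save(s,"h5.png",(200,120,340,225),5)
grips(t,s,[[.4013,.2773,.125],[.4237,.0882,.125],[.429,-.1134,.125],[.598,-.158,.174]])
print(blob(s,proj(s,[.429,-.1134,.125])))
E
```

```text
time: 30.25
ee_pos: [0.5985, -0.1584, 0.2522]
tcp_rot: [-179.9, 0.3, 176.3]
wrist_force: [1.2, 0.1, 0.6]
opening: 0.0351
grasp_force: 0.0
time: 31.25
ee_pos: [0.4295, -0.1135, 0.2502]
tcp_rot: [-179.9, 0.1, -153.1]
wrist_force: [0.4, -0.6, 0.0]
opening: 0.0352
grasp_force: 0.0
grip [0.4013 0.2773 0.125 ] err 0.0019 yaw -2.6 32 70 at .126: [0.4003 0.2768]
grip [0.4238 0.0883 0.1229] err 0.0015 yaw 33.6 26 60 at .126: [0.4227 0.0879]
[0.429, -0.1134, 0.125] lost None (array([320.7424, 191.3636]), np.float64(-11.3), 49)
grip [ 0.6001 -0.16    0.1736] err 0.0004 yaw -2.4 27 67 at .126: [ 0.6107 -0.1647]
(array([320.7424, 191.3636]), np.float64(-11.3), 49)
```

View pics/h5.png

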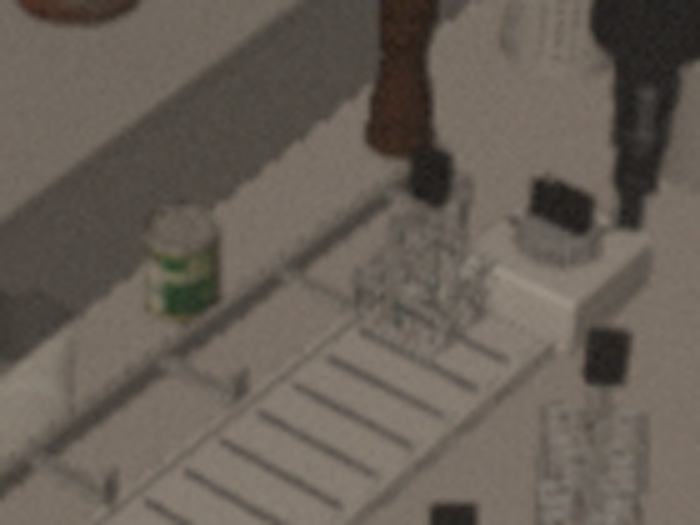

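Basket 4 hangs free on hook 4 (grip mid z 0.1736, expected 0.174). Now basket 3 to hook 3.

```bash
python3 -m inch '[[0,0,-2.5,0],[0,0,-5,0],[0,0,-7.5,0],[0,0,-10,0],[0,0,-12,0],[0,0,-12.9,0],[0,0,-12.9,0],[0,0,-12.9,0]]'
python3 -m inch '[[0,0,0,0],[0,0,0,0],[0,0,0,0],[0,0,0,0],[0,0,0,0],[0,0,0,0],[0,0,0,0],[0,0,0,0]]' 0.5 40
python3 -m inch '[[0,0,2,0],[0,0,5,0],[0,0,8,0],[0,0,11,0],[0,0,14,0],[0,0,17,0],[0,0,17,0],[0,0,17,0]]'
python3 -m inch '[[1,1,0,-5],[3,2.5,0,-10],[5,4,0,-15],[7,6,0,-20],[9,7.5,0,-25],[9.7,8.1,0,-30],[9.7,8.1,0,-30.6],[9.7,8.1,0,-30.6]]'
python3 -m inch '[[0,0,-2,0],[0,0,-4,0],[0,0,-6,0],[0,0,-7.5,0],[0,0,-8.4,0],[0,0,-8.4,0],[0,0,-8.4,0],[0,0,-8.4,0]]'
python3 - <<'E'
from h import *
s=bot.camera("scene");save(s,"h6.png",(230,120,340,203),6)
E
```

```text
time: 32.35
ee_pos: [0.4294, -0.1133, 0.1226]
tcp_rot: [-179.8, 0.2, -153.0]
wrist_force: [1.2, -0.5, 0.3]
opening: 0.0351
grasp_force: 0.0
time: 33.35
ee_pos: [0.4293, -0.1133, 0.1225]
tcp_rot: [-179.8, 0.2, -153.0]
wrist_force: [-1.0, -0.4, 5.2]
opening: 0.0131
grasp_force: 41.8
time: 34.35
ee_pos: [0.4289, -0.1132, 0.2906]
tcp_rot: [-179.9, 0.1, -153.0]
wrist_force: [-0.2, 0.4, -2.3]
opening: 0.0133
grasp_force: 40.7
time: 35.35
ee_pos: [0.5255, -0.0324, 0.2911]
tcp_rot: [-179.9, 0.1, 176.5]
wrist_force: [-0.0, 0.1, -2.4]
opening: 0.0135
grasp_force: 40.7
time: 36.35
ee_pos: [0.5262, -0.0322, 0.2084]
tcp_rot: [-179.9, 0.2, 176.4]
wrist_force: [-1.2, -0.4, -2.3]
opening: 0.0133
grasp_force: 40.7
```

View pics/h6.png

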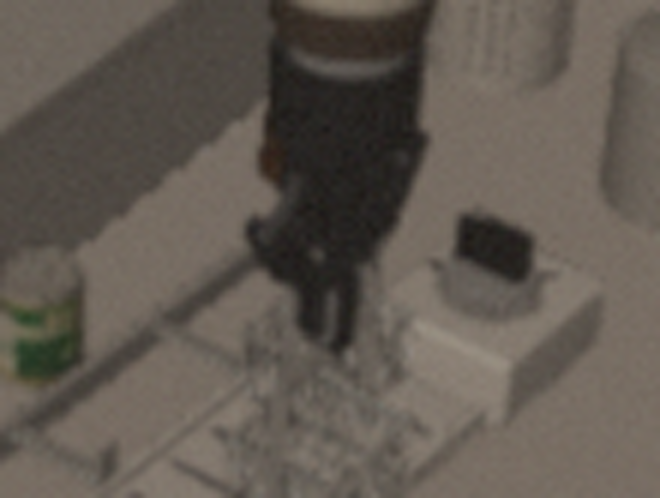

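Basket 3 (crop 330,420) hangs level in front of hook 3, clear of basket 4 behind it. Moving it in, lowering and releasing, then over to basket 2.

```bash
python3 -m inch '[[1.5,-0.1,0,0],[3,-0.2,0,0],[4.5,-0.3,0,0],[6,-0.4,0,0],[7.2,-0.5,0,0],[8,-0.5,0,0],[8,-0.5,0,0],[8,-0.5,0,0]]'
python3 -m inch '[[0,0,-0.8,0],[0,0,-1.6,0],[0,0,-2.4,0],[0,0,-3,0],[0,0,-3.4,0],[0,0,-3.6,0],[0,0,-3.6,0],[0,0,-3.6,0]]'
python3 -m inch '[[0,0,0,0],[0,0,0,0],[0,0,0,0],[0,0,2,0],[0,0,4,0],[0,0,6,0],[0,0,8,0],[0,0,8,0]]' 3.5
python3 -m inch '[[-4,0,0,7],[-8,2,0,14],[-12,5,0,21],[-15,8,0,28],[-17,11,0,35],[-18.2,12.6,0,39],[-18.2,12.6,0,39],[-18.2,12.6,0,39]]'
python3 - <<'E'
from h import *
s=bot.camera("scene");t=bot.camera("top")
grips(t,s,[[.4013,.2773,.125],[.4237,.0882,.125],[.608,-.039,.174],[.598,-.158,.174]])
print(blob(s,proj(s,[.4237,.0882,.125])),proj(s,[.4237,.0882,.125]))
E
```

```text
time: 37.4
ee_pos: [0.6058, -0.0372, 0.2079]
tcp_rot: [-179.9, 0.2, 176.4]
wrist_force: [-0.5, 0.9, -2.0]
opening: 0.0134
grasp_force: 40.7
time: 38.4
ee_pos: [0.606, -0.0372, 0.1725]
tcp_rot: [-179.9, 0.2, 176.4]
wrist_force: [-3.4, 0.6, 4.1]
opening: 0.0132
grasp_force: 41.6
time: 39.4
ee_pos: [0.6066, -0.0372, 0.2531]
tcp_rot: [-179.9, 0.3, 176.4]
wrist_force: [0.1, 0.5, -1.6]
opening: 0.0349
grasp_force: 0.0
time: 40.4
ee_pos: [0.4241, 0.0885, 0.2511]
tcp_rot: [-179.9, 0.1, -144.7]
wrist_force: [0.4, 0.3, 0.8]
opening: 0.035
grasp_force: 0.0
grip [0.4012 0.2776 0.1228] err 0.0014 yaw -2.9 32 78 at .126: [0.4002 0.2768]
[0.4237, 0.0882, 0.125] lost None (array([289.9604, 226.0594]), np.float64(-11.2), 63)
grip [ 0.6051 -0.0373  0.1747] err 0.0025 yaw -6.5 30 72 at .126: [ 0.6152 -0.0391]
grip [ 0.5948 -0.1601  0.1708] err 0.0039 yaw -10.2 33 138 at .126: [ 0.6067 -0.1638]
(array([289.9604, 226.0594]), np.float64(-11.2), 63) [np.float64(290.138353202618), np.float64(226.11780744450374)]
```

```bash
python3 -m inch '[[0,0,-2.5,0],[0,0,-5,0],[0,0,-7.5,0],[0,0,-10,0],[0,0,-12,0],[0,0,-12.9,0],[0,0,-12.9,0],[0,0,-12.9,0]]'
python3 -m inch '[[0,0,0,0],[0,0,0,0],[0,0,0,0],[0,0,0,0],[0,0,0,0],[0,0,0,0],[0,0,0,0],[0,0,0,0]]' 0.5 40
python3 -m inch '[[0,0,2,0],[0,0,5,0],[0,0,8,0],[0,0,11,0],[0,0,14,0],[0,0,17,0],[0,0,17,0],[0,0,17,0]]'
python3 -m inch '[[1,0,0,-6],[3,0,0,-12],[5,0,0,-18],[7,-0.2,0,-24],[9,-0.2,0,-30],[10.9,-0.2,0,-36],[10.9,-0.2,0,-38.9],[10.9,-0.2,0,-38.9]]'
python3 -m inch '[[0,0,-2,0],[0,0,-4,0],[0,0,-6,0],[0,0,-7.5,0],[0,0,-8.4,0],[0,0,-8.4,0],[0,0,-8.4,0],[0,0,-8.4,0]]'
python3 - <<'E'
from h import *
s=bot.camera("scene");save(s,"h7.png",(200,130,320,220),6)
E
```

```text
time: 41.5
ee_pos: [0.4244, 0.0887, 0.1236]
tcp_rot: [-179.9, 0.2, -144.6]
wrist_force: [-0.3, 0.3, 0.7]
opening: 0.0355
grasp_force: 0.0
time: 42.5
ee_pos: [0.4242, 0.0888, 0.1235]
tcp_rot: [-179.9, 0.2, -144.6]
wrist_force: [-0.8, -1.4, 5.6]
opening: 0.013
grasp_force: 43.6
time: 43.5
ee_pos: [0.4239, 0.0888, 0.2916]
tcp_rot: [-179.9, 0.1, -144.6]
wrist_force: [0.0, -0.2, -2.2]
opening: 0.0133
grasp_force: 42.5
time: 44.5
ee_pos: [0.5327, 0.0867, 0.2912]
tcp_rot: [-179.8, 0.0, 176.5]
wrist_force: [-0.2, 0.4, -2.3]
opening: 0.0133
grasp_force: 42.5
time: 45.5
ee_pos: [0.5333, 0.0868, 0.2095]
tcp_rot: [-179.9, 0.2, 176.5]
wrist_force: [0.1, -0.4, -2.4]
opening: 0.0136
grasp_force: 42.4
```

View pics/h7.png

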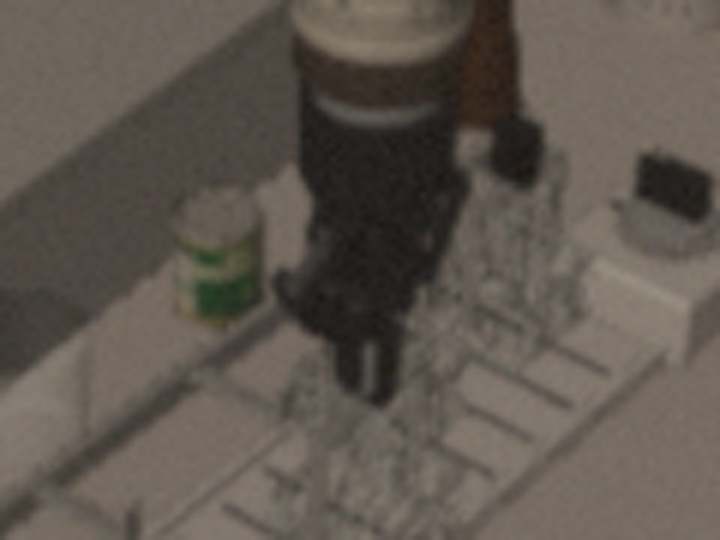

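Basket 2 (crop 380,460) is poised in front of hook 2 and clear of baskets 3 and 4 behind. Inserting it, then over to basket 1.

```bash
python3 -m inch '[[1.5,-0.1,0,0],[3,-0.2,0,0],[4.5,-0.3,0,0],[6,-0.4,0,0],[7.2,-0.5,0,0],[8,-0.5,0,0],[8,-0.5,0,0],[8,-0.5,0,0]]'
python3 -m inch '[[0,0,-0.8,0],[0,0,-1.6,0],[0,0,-2.4,0],[0,0,-3,0],[0,0,-3.4,0],[0,0,-3.6,0],[0,0,-3.6,0],[0,0,-3.6,0]]'
python3 -m inch '[[0,0,0,0],[0,0,0,0],[0,0,0,0],[0,0,2,0],[0,0,4,0],[0,0,6,0],[0,0,8,0],[0,0,8,0]]' 3.5
python3 -m inch '[[-4,1,0,0],[-8,4,0,0],[-12,8,0,0.8],[-15,12,0,0.8],[-18,16,0,0.8],[-20,19,0,0.8],[-21.2,19.5,0,0.8],[-21.2,19.5,0,0.8]]'
python3 - <<'E'
from h import *
s=bot.camera("scene");t=bot.camera("top")
grips(t,s,[[.4013,.2773,.125],[.613,.082,.174],[.608,-.039,.174],[.598,-.158,.174]])
print(blob(s,proj(s,[.4013,.2773,.125])),proj(s,[.4013,.2773,.125]))
E
```

```text
time: 46.55
ee_pos: [0.6128, 0.0818, 0.2089]
tcp_rot: [-179.9, 0.2, 176.5]
wrist_force: [0.8, -0.5, -2.3]
opening: 0.0132
grasp_force: 42.4
time: 47.55
ee_pos: [0.613, 0.0818, 0.1734]
tcp_rot: [-179.9, 0.2, 176.5]
wrist_force: [-2.5, -0.3, 4.5]
opening: 0.0136
grasp_force: 43.2
time: 48.55
ee_pos: [0.6136, 0.0819, 0.2542]
tcp_rot: [-179.9, 0.3, 176.5]
wrist_force: [0.5, 0.7, -0.5]
opening: 0.0351
grasp_force: 0.0
time: 49.55
ee_pos: [0.4005, 0.2766, 0.2523]
tcp_rot: [-179.8, 0.2, 177.4]
wrist_force: [0.0, -0.3, 0.5]
opening: 0.0353
grasp_force: 0.0
grip [0.4191 0.2565 0.0946] err 0.0051 yaw 16.7 20 83 at .126: [0.4177 0.2532]
grip [0.6103 0.0671 0.1705] err 0.0007 yaw -11.2 46 101 at .126: [0.6203 0.0684]
[0.608, -0.039, 0.174] lost (array([260.9012, 178.3738]), np.float64(-2.3), 26) None
[0.598, -0.158, 0.174] lost (array([290.9605, 180.6809]), np.float64(-10.7), 31) None
(array([260.1715, 268.4522]), np.float64(19.9), 83) [np.float64(260.5779846428559), np.float64(268.4229052497922)]
```

```bash
python3 -m inch '[[0,0.05,-2.5,0],[0,0.05,-5,0],[0,0.05,-7.5,0],[0,0.05,-10,0],[0,0.05,-12,0],[0,0.05,-12.9,0],[0,0.05,-12.9,0],[0,0.05,-12.9,0]]'
python3 -m inch '[[0,0,0,0],[0,0,0,0],[0,0,0,0],[0,0,0,0],[0,0,0,0],[0,0,0,0],[0,0,0,0],[0,0,0,0]]' 0.5 40
python3 -m inch '[[0,0,2,0],[0,0,5,0],[0,0,8,0],[0,0,11,0],[0,0,14,0],[0,0,17,0],[0,0,17,0],[0,0,17,0]]'
python3 -m inch '[[2,-1,0,0],[4,-2,0,-1],[6,-3,0,-1],[8,-4,0,-1],[10,-5,0,-1],[12,-6,0,-1],[13.9,-7.1,0,-1],[13.9,-7.1,0,-1]]'
python3 -m inch '[[0,0,-2,0],[0,0,-4,0],[0,0,-6,0],[0,0,-7.5,0],[0,0,-8.4,0],[0,0,-8.4,0],[0,0,-8.4,0],[0,0,-8.4,0]]'
python3 - <<'E'
from h import *
s=bot.camera("scene");save(s,"h8.png",(170,140,310,245),5)
E
```

```text
time: 50.65
ee_pos: [0.4015, 0.2773, 0.1247]
tcp_rot: [-179.9, 0.2, 177.3]
wrist_force: [0.6, 0.2, 0.2]
opening: 0.035
grasp_force: 0.0
time: 51.65
ee_pos: [0.4014, 0.2775, 0.1246]
tcp_rot: [-179.9, 0.3, 177.3]
wrist_force: [0.1, -1.1, 6.2]
opening: 0.0135
grasp_force: 40.1
time: 52.65
ee_pos: [0.4008, 0.2773, 0.2925]
tcp_rot: [-179.8, 0.1, 177.3]
wrist_force: [-0.0, 0.9, -3.0]
opening: 0.0132
grasp_force: 39.1
time: 53.65
ee_pos: [0.5414, 0.2052, 0.2929]
tcp_rot: [-179.8, 0.1, 176.2]
wrist_force: [-0.7, 1.4, -2.1]
opening: 0.0134
grasp_force: 39.0
time: 54.65
ee_pos: [0.5402, 0.2064, 0.2105]
tcp_rot: [-179.9, 0.2, 176.3]
wrist_force: [0.3, -0.1, -2.0]
opening: 0.0129
grasp_force: 39.0
```

View pics/h8.png

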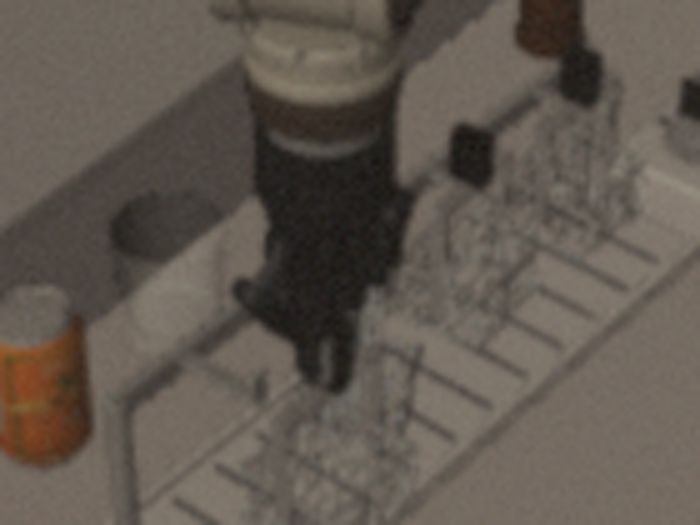

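Basket 1 (crop 330,440) is in front of hook 1's tip (262,385). Grips 3 and 4 show at (470,155) and (580,75). Inserting basket 1.

```bash
python3 -m inch '[[1.5,-0.1,0,0],[3,-0.2,0,0],[4.5,-0.3,0,0],[6,-0.4,0,0],[7.2,-0.5,0,0],[8,-0.5,0,0],[8,-0.5,0,0],[8,-0.5,0,0]]'
python3 -m inch '[[0,0,-0.8,0],[0,0,-1.6,0],[0,0,-2.4,0],[0,0,-3,0],[0,0,-3.4,0],[0,0,-3.6,0],[0,0,-3.6,0],[0,0,-3.6,0]]'
python3 -m inch '[[0,0,0,0],[0,0,0,0],[0,0,0,0],[0,0,2,0],[0,0,4,0],[0,0,6,0],[0,0,8,0],[0,0,9,0]]' 4
python3 -m inch '[[-4,-2,0,0],[-8,-6,0,0],[-12,-11,0,0],[-14,-16,0,0],[-16,-22,0,0],[-18,-28,0,0],[-20,-34,0,0],[-20,-40,0,0]]'
python3 - <<'E'
from h import *
s=bot.camera("scene");t=bot.camera("top")
grips(t,s,[[.62,.201,.174],[.613,.082,.174],[.606,-.039,.174],[.598,-.158,.174]])
a=s["img"][120:250,190:340];b=t["img"][150:230,180:330]
cv2.imwrite("pics/all.png",cv2.resize(np.vstack([a,b])[:,:,::-1],None,fx=2.8,fy=2.8,interpolation=2))
E
```

```text
time: 55.7
ee_pos: [0.6197, 0.2014, 0.2099]
tcp_rot: [-179.9, 0.2, 176.3]
wrist_force: [-1.3, -0.2, -1.5]
opening: 0.0136
grasp_force: 39.0
time: 56.7
ee_pos: [0.62, 0.2013, 0.1746]
tcp_rot: [-179.9, 0.2, 176.3]
wrist_force: [-3.3, -0.8, 5.7]
opening: 0.0131
grasp_force: 40.0
time: 57.7
ee_pos: [0.6202, 0.2014, 0.2648]
tcp_rot: [-179.9, 0.2, 176.3]
wrist_force: [-0.5, -0.2, -1.3]
opening: 0.0402
grasp_force: 0.0
time: 58.7
ee_pos: [0.4187, -0.2004, 0.2642]
tcp_rot: [-179.9, 0.2, 176.3]
wrist_force: [2.5, 0.4, 0.0]
opening: 0.0398
grasp_force: 0.0
grip [0.6203 0.2011 0.1741] err 0.0019 yaw 2.1 33 80 at .126: [0.6309 0.2059]
grip [0.6079 0.0617 0.1704] err 0.0009 yaw 8.0 34 68 at .126: [0.6177 0.0628]
grip [ 0.6058 -0.0389  0.1747] err 0.0027 yaw -1.2 26 69 at .126: [ 0.6157 -0.0408]
grip [ 0.5972 -0.1583  0.1763] err 0.0036 yaw -10.3 31 68 at .126: [ 0.6069 -0.1638]
```

View pics/all.png

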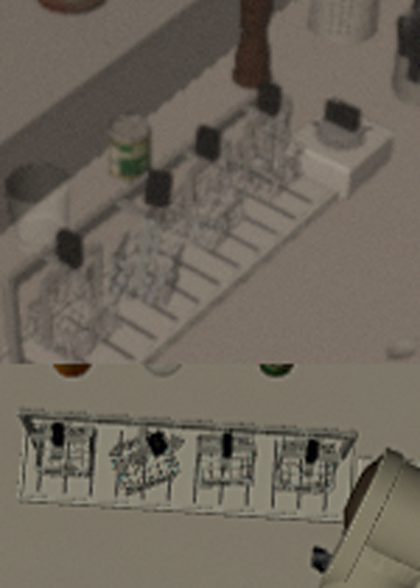

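All four baskets are on hooks, but basket 2 has been knocked: its grip is about 20 mm toward -y, 4 mm lower and twisted (top part of the picture (157,188), top view (157,442)). I'll measure its tilt and whether it is settled before touching the dial.

```bash
python3 - <<'E'
from h import *
from scipy.optimize import least_squares
s=bot.camera("scene");t=bot.camera("top")
def mask(p,c,w=9,thr=48):
    x,y=np.round(c).astype(int);g=p["img"].max(2)[y-w:y+w+1,x-w:x+w+1]<thr
    n,l,st,ce=cv2.connectedComponentsWithStats(g.astype(np.uint8));j=1+np.argmax(st[1:,4]);return (l==j),x-w,y-w
from scipy.spatial.transform import Rotation as Ro
import itertools
def mom(M,x0,y0):
    yy,xx=np.nonzero(M);P=np.c_[xx+x0,yy+y0].astype(float);return np.r_[P.mean(0),np.cov(P.T)[np.triu_indices(2)]]
def pred(p,q):
    V=np.array(list(itertools.product([-14,14],[-7,7],[-20,20])))*1e-3@Ro.from_euler("zxy",q[3:]).as_matrix().T+q[:3]
    uv=np.array([proj(p,v) for v in V]);o=uv.min(0)-2;k=8
    im=np.zeros((400,400),np.uint8);cv2.fillConvexPoly(im,cv2.convexHull(np.round((uv-o)*k).astype(np.int32)),1)
    yy,xx=np.nonzero(im);P=np.c_[xx,yy]/k+o;return np.r_[P.mean(0),np.cov(P.T)[np.triu_indices(2)]]
for n,g in(("b1",[.62,.201,.174]),("b2",[.608,.062,.171]),("b3",[.606,-.038,.174])):
    T=mom(*mask(t,proj(t,g)));S=mom(*mask(s,proj(s,g)))
    best=min((least_squares(lambda q:np.r_[pred(t,q)-T,(pred(s,q)-S)]*[3,3,1,1,1]*2 if 0 else np.r_[(pred(t,q)-T)*[3,3,1,1,1],(pred(s,q)-S)*[3,3,1,1,1]],[*g,y,0,0],x_scale=[.005]*3+[.2]*3,diff_step=3e-2) for y in(-.5,0,.5,1)),key=lambda r:r.cost)
    q=best.x;R=Ro.from_euler("zxy",q[3:]).as_matrix();print(n,q[:3],"yaw,roll,pitch",np.degrees(q[3:]),"cost",best.cost,"strap",q[:3]-R[:,2]*.024)
for p in(s,t): print([(np.round(d["point"],1).tolist(),round(d["score"],2)) for d in bot.landmark_of("basket2_strap",p)])
E
python3 -m inch '[[0,0,0,0],[0,0,0,0],[0,0,0,0],[0,0,0,0],[0,0,0,0],[0,0,0,0],[0,0,0,0],[0,0,0,0]]'
python3 -c "
from h import *
s=bot.camera('scene');t=bot.camera('top')
grips(t,s,[[.62,.201,.174],[.608,.062,.17]])"
```

```text
b1 [0.6206 0.201  0.1739] yaw,roll,pitch [ -9.854  -11.7415 -21.1484] cost 5.199718809614397 strap [0.6291 0.1961 0.152 ]
b2 [0.6068 0.0631 0.1734] yaw,roll,pitch [  0.0609 -11.6631 -12.1795] cost 3.0462725651737927 strap [0.6118 0.0583 0.1504]
b3 [ 0.6065 -0.0386  0.175 ] yaw,roll,pitch [ 0.2232 -4.6781 -5.2057] cost 11.066730185603086 strap [ 0.6087 -0.0406  0.1512]
[([240.8, 192.3], 0.89)]
[([236.7, 179.6], 0.69), ([231.5, 178.2], 0.57)]
time: 60.0
ee_pos: [0.42, -0.1988, 0.2638]
tcp_rot: [-179.9, 0.2, 176.3]
wrist_force: [-0.8, -0.1, -0.3]
opening: 0.0398
grasp_force: 0.0
grip [0.6202 0.2009 0.1748] err 0.0019 yaw 1.3 33 79 at .126: [0.6309 0.2059]
grip [0.6068 0.0601 0.1706] err 0.0013 yaw 7.2 43 80 at .126: [0.6165 0.0611]
```

Basket 2 is settled but sits 15–20 mm off centre and tilted, so I'll re-seat it: grasp, lift 12 mm, straighten, centre and lower.

```bash
python3 -m inch '[[0,4,1,5],[2,8,1,10],[5,12,1,15],[9,16,1,20],[13,20,1,20],[16,23,1,20],[18.7,26,1,20],[18.7,26,0,20]]' 5 20
python3 -m inch '[[0,0,-2,0],[0,0,-4,0],[0,0,-6,0],[0,0,-7.5,0],[0,0,-8.5,0],[0,0,-9,0],[0,0,-9,0],[0,0,-9,0]]'
python3 -m inch '[[0,0,0,0],[0,0,0,0],[0,0,0,0],[0,0,0,0],[0,0,0,0],[0,0,0,0],[0,0,0,0],[0,0,0,0]]' 0.5 35
```

```text
time: 61.1
ee_pos: [0.6084, 0.0633, 0.2625]
tcp_rot: [-179.9, 0.1, -163.6]
wrist_force: [-0.7, -0.1, 0.1]
opening: 0.0497
grasp_force: 0.0
time: 62.1
ee_pos: [0.6072, 0.0613, 0.1744]
tcp_rot: [-179.9, 0.2, -163.7]
wrist_force: [-0.3, -0.9, 0.8]
opening: 0.0501
grasp_force: 0.0
time: 63.1
ee_pos: [0.6071, 0.0622, 0.1757]
tcp_rot: [-180.0, 0.3, -163.7]
wrist_force: [-3.9, 3.2, 10.4]
opening: 0.0133
grasp_force: 35.0
```

```bash
python3 -m inch '[[0,0,0.4,0],[0,0,0.8,0],[0,0,1.2,0],[0,0,1.2,0],[0.2,0.6,1.2,-7],[0.4,1.2,1.2,-14],[0.6,2,1.2,-20],[0.6,2,1.2,-20]]'
python3 - <<'E'
from h import *
s=bot.camera("scene")
for g in([.62,.201,.174],[.613,.081,.186],[.606,-.038,.174]): print(proj(s,g),blob(s,proj(s,g),9))
E
python3 -m inch '[[0,0,-0.4,0],[0,0,-0.8,0],[0,0,-1.1,0],[0,0,-1.2,0],[0,0,-1.3,0],[0,0,-1.3,0],[0,0,-1.3,0],[0,0,-1.3,0]]'
```

```text
time: 64.1
ee_pos: [0.613, 0.0816, 0.1854]
tcp_rot: [-179.9, 0.1, 176.4]
wrist_force: [-0.2, 0.3, -2.6]
opening: 0.0131
grasp_force: 34.3
[np.float64(214.79453153740715), np.float64(208.512419104706)] (array([214.4426, 208.3866]), np.float64(20.2), 86)
[np.float64(240.7432636547148), np.float64(185.72214923050453)] (array([238.7098, 181.6847]), np.float64(35.5), 117)
[np.float64(264.0622159178699), np.float64(170.9675854141275)] (array([263.9563, 170.597 ]), np.float64(8.1), 73)
time: 65.15
ee_pos: [0.6131, 0.0811, 0.1764]
tcp_rot: [-179.9, 0.4, 176.3]
wrist_force: [-7.8, -1.3, 19.9]
opening: 0.0131
grasp_force: 37.4
```

```bash
python3 -m inch '[[0,0,0.2,0],[0,0,0.2,0],[0,0,0.2,0],[0,0,2,0],[0,0,4,0],[0,0,6,0],[0,0,8,0],[0,0,9,0]]' 4
python3 -m inch '[[-4,-2,0,0],[-8,-6,0,0],[-12,-10,0,0],[-14,-14,0,0],[-16,-18,0,0],[-18,-22,0,0],[-20,-26,0,0],[-20,-28,0,0]]'
python3 - <<'E'
from h import *
s=bot.camera("scene");t=bot.camera("top")
grips(t,s,[[.62,.201,.174],[.613,.081,.174],[.606,-.039,.174],[.598,-.158,.174]])
E
```

```text
time: 66.15
ee_pos: [0.6132, 0.0813, 0.2635]
tcp_rot: [-179.9, 0.2, 176.3]
wrist_force: [0.1, -0.4, -0.7]
opening: 0.04
grasp_force: 0.0
time: 67.15
ee_pos: [0.4117, -0.2003, 0.2626]
tcp_rot: [-179.9, 0.2, 176.2]
wrist_force: [-0.5, 0.4, -0.5]
opening: 0.0403
grasp_force: 0.0
grip [0.6202 0.201  0.1747] err 0.0019 yaw 0.8 33 78 at .126: [0.631  0.2059]
grip [0.6119 0.0814 0.1771] err 0.0029 yaw -4.7 31 84 at .126: [0.6225 0.0828]
grip [ 0.6057 -0.0391  0.1738] err 0.0021 yaw -1.1 27 69 at .126: [ 0.6157 -0.0409]
grip [ 0.5974 -0.1582  0.1764] err 0.0039 yaw -10.4 32 71 at .126: [ 0.6069 -0.1638]
```

All four hang centred and level. Back to the dial.

```bash
python3 -m inch '[[0,-3,0,0],[0,-6,0,0],[3,-9.3,0,0],[7,-9.3,0,0],[11,-9.3,0,0],[14.9,-9.3,0,0],[14.9,-9.3,0,0],[14.9,-9.3,0,0]]'
python3 -m inch '[[0,0,-4,0],[0,0,-8,0],[0,0,-11,0],[0,0,-14,0],[0,0,-16,0],[0,0,-17.9,0],[0,0,-17.9,0],[0,0,-17.9,0]]'
python3 -m inch '[[0,0,0,0],[0,0,0,0],[0,0,0,0],[0,0,0,0],[0,0,0,0],[0,0,0,0],[0,0,0,0],[0,0,0,0]]' 0.5 25
python3 -m inch '[[0,0,0.2,0],[0,0,0.5,0],[0,0,0.8,0],[0,0,1.1,0],[0,0,1.4,0],[0,0,1.4,0],[0,0,1.4,0],[0,0,1.4,0]]'
```

```text
time: 68.25
ee_pos: [0.5619, -0.291, 0.2623]
tcp_rot: [-179.9, 0.1, 176.3]
wrist_force: [-0.6, -0.4, 0.3]
opening: 0.04
grasp_force: 0.0
time: 69.25
ee_pos: [0.5622, -0.2919, 0.0849]
tcp_rot: [-179.8, 0.2, 176.3]
wrist_force: [-0.7, -0.1, -0.2]
opening: 0.0399
grasp_force: 0.0
time: 70.25
ee_pos: [0.5623, -0.2926, 0.0849]
tcp_rot: [-179.8, 0.3, 176.3]
wrist_force: [-1.5, -4.7, 5.8]
opening: 0.0137
grasp_force: 29.0
time: 71.25
ee_pos: [0.5623, -0.2925, 0.0978]
tcp_rot: [-179.8, 0.2, 176.3]
wrist_force: [1.0, -6.4, -0.5]
opening: 0.0133
grasp_force: 28.1
```

```bash
python3 -m inch '[[0,-0.1,0,-5],[0,-0.1,0,-11],[0,-0.1,0,-17],[0,-0.1,0,-23],[0,-0.1,0,-29],[0,-0.1,0,-35],[0,-0.1,0,-40],[0,-0.1,0,-40]]'
python3 -m inch '[[0,0,0,-5],[0,0,0,-11],[0,0,0,-17],[0,0,0,-23],[0,0,0,-29],[0,0,0,-35],[0,0,0,-40],[0,0,0,-40]]'
python3 -m inch '[[0,0,-0.3,0],[0,0,-0.6,0],[0,0,-0.9,0],[0,0,-1.2,0],[0,0,-1.4,0],[0,0,-1.5,0],[0,0,-1.5,0],[0,0,-1.5,0]]'
```

```text
time: 72.25
ee_pos: [0.5625, -0.2926, 0.0978]
tcp_rot: [-179.9, 0.2, 136.3]
wrist_force: [3.7, -1.4, -0.5]
opening: 0.0137
grasp_force: 28.1
time: 73.25
ee_pos: [0.5627, -0.2926, 0.0978]
tcp_rot: [-180.0, 0.2, 96.4]
wrist_force: [5.6, -0.5, -2.0]
opening: 0.0139
grasp_force: 27.9
time: 74.25
ee_pos: [0.5628, -0.2927, 0.0848]
tcp_rot: [180.0, 0.2, 96.4]
wrist_force: [1.8, 1.2, 13.0]
opening: 0.0133
grasp_force: 30.0
```

Home again with 13 N of push. Releasing, retreating and checking.

```bash
python3 -m inch '[[0,0,0.1,0],[0,0,0.1,0],[0,0,0.1,0],[0,0,4,0],[0,0,8,0],[0,0,12,0],[0,0,16,0],[0,0,17,0]]' 4
python3 -m inch '[[-4,0,0,0],[-9,0,0,0],[-14,0,0,0],[-18,0,0,0],[-22,0,0,0],[-24,0,0,0],[-24,0,0,0],[-24,0,0,0]]'
python3 - <<'E'
from h import *
s=bot.camera("scene");t=bot.camera("top")
grips(t,s,[[.62,.201,.174],[.613,.081,.174],[.606,-.039,.174],[.598,-.158,.174],[.561,-.293,.087]])
print(bot.landmark_of("dial_grip",t)[:1],bot.get_obs()["grasp_force"])
E
```

```text
time: 75.25
ee_pos: [0.5624, -0.293, 0.2554]
tcp_rot: [180.0, 0.3, 96.3]
wrist_force: [0.3, -0.6, 0.3]
opening: 0.0401
grasp_force: 0.0
time: 76.25
ee_pos: [0.3227, -0.2929, 0.2524]
tcp_rot: [-179.9, 0.2, 96.3]
wrist_force: [-0.1, -0.1, 0.5]
opening: 0.0399
grasp_force: 0.0
grip [0.6201 0.201  0.1748] err 0.0019 yaw 1.5 33 79 at .126: [0.6309 0.2059]
grip [0.6124 0.0816 0.1768] err 0.0029 yaw -2.8 31 81 at .126: [0.6229 0.0831]
grip [ 0.6059 -0.039   0.174 ] err 0.0023 yaw -1.1 27 69 at .126: [ 0.6158 -0.0408]
grip [ 0.5972 -0.1582  0.1769] err 0.0038 yaw -11.0 34 63 at .126: [ 0.6069 -0.1638]
grip [ 0.5602 -0.2894  0.0859] err 0.0025 yaw -88.9 38 37 at .126: [ 0.5512 -0.2832]
[{'point': [202.1, 172.4], 'score': 0.63}] 0.0
```

```bash
python3 -c "
from workcell import bot
print(bot.job_done())"
```

```text
the job is handed in; nothing more can be done
None
```

I switched the dryer off, hung all four baskets one to a hook (re-seating basket 2 after it was knocked), then set the dial to the second tick and pushed it home; I handed the job in at about 76 s, and no verdict came back.

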